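Step a chocolate mould under the filling nozzle, then lift it off level

TASK

Move the sliding stage, which has a knob to take it by, so that the mould's round cavity comes centrally under the fixed nozzle, pause there for a good second, then do the same with the square cavity, and draw the stage all the way back out to its stop at the knob end. Then take the mould by its upright tab and lift it up, at least 12 cm clear of the stage, and finish still holding it there in the gripper, steady and level as a full mould must be, with the stage left drawn out. Do not knock the mould against the nozzle, do not tip it, and leave the things standing round the machine where they are.

Things in the scene. Friction and masses are not known exactly. Their poses are not given: they have to be found in the camera images.
- depositor: Bench-top chocolate depositor, fixed; place and yaw vary. Grey base plate 400 x 200 x 12 mm with two rails. Origin at counter height; own +x runs along the base from the knob end (x = -175 mm) to the column end (+225), roughly to the robot's right (world -y); +y to the left of +x, z up.
- nozzle: Fixed steel nozzle pointing down, with hopper (26 mm radius, top 186 mm above the counter), arm (underside at 125 mm) and column (92 mm farther along the depositor's +x). Origin: centre of the nozzle's lower tip, 74 mm above the counter, 14 mm above the seated mould's top face; tip 7 mm across, widening upward. Its place on the base varies: x = 85 to 105, y = -10 to 10 mm of the depositor.
- slide_in (a joint): Position of the stage along the depositor's +x (m): 0 = drawn fully out to the stop at the knob end, away from the nozzle (it starts there), 0.158 = fully in, towards the column. Stays where it is left; about 1.2 N of friction plus 6 N per m/s.
- slide_cross (a joint): Position of the stage along the depositor's +y (m), from -0.042 to +0.042, 0 = middle (start); same friction. The two slides are independent: the stage moves freely in the horizontal plane without turning.
- knob (a point): Centre of the stage's black round knob, axis vertical, 24 mm across, 32 mm high (this point at mid-height, 66 mm above the counter), on a tongue (top 44 mm above the counter) at the knob end of the dark steel stage, 85 mm from the stage's centre along the depositor's -x; moves with the stage. Grip it from above, fingers closing along the depositor's y.
- seat (a point): Centre of the stage's top face (112 x 136 mm), on which the mould sits, 44 mm above the counter; moves with the stage. Low steel lips, 5 mm high, at its corners locate the mould with 1.5 mm play each way. With both slides at 0 it is at x = -60, y = 0 mm of the depositor.
- mould: Loose white mould on the stage: plate 90 (x) x 114 (y) x 16 mm with a round and a square cavity 10 mm deep and an upright tab; 0.18 to 0.31 kg. Origin: centre of its underside; seated, its axes are parallel to the depositor's (tab towards the knob, cavities towards the nozzle). Centre of mass about x = -4, y = 0 mm, 20 mm off the tab: grip firmly (60 N is harmless).
- round_cavity (a point): Centre of the mouth of the round cavity (28 mm in diameter), at x = +27, y = +26, z = 16 mm of the mould.
- square_cavity (a point): Centre of the mouth of the square cavity (26 x 26 mm), at x = +12, y = -26, z = 16 mm of the mould.
- tab (a point): Grip point on the mould's upright tab, 26 mm above the mould's top face (86 mm above the counter when seated). The tab, centred at x = -24, y = 0 mm of the mould, is 26 mm long along its x, 14 mm thick along its y, 40 mm high; a foot 36 x 24 mm, 3 mm high, surrounds it. Grip it from above across the 14 mm. It stands 61 mm from the knob.
- mug: White mug with a handle, 94 mm high, a bystander standing to the left of the machine; origin at its underside. Leave it alone.
- salt: Salt shaker, 44 mm wide and 90 mm high, a bystander to the right of the machine; origin at its underside. Leave it alone.
- spice: Spice jar with a lid, 45 mm wide and 106 mm high, a bystander to the right of the machine; origin at its underside. Leave it alone.
- mandarin: Mandarin, 52 mm wide and 42 mm high, a bystander to the right of the machine; origin at its underside. Leave it alone.

How it is judged:
By the outcome, as a careful person would: the job done as asked, in the order asked, and still so for the second after the job is handed in, while the arm keeps its last pose, push and grip.
It also fails if it takes over 58 s, if anything falls off the work surface, if the arm or the gripper's body presses on something with over 40 N, if the wrist force passes 120 N, or if a joint passes its speed limit or range.

ROBOT

A 6-joint arm with a two-finger parallel gripper is mounted at the origin on a cart in front of the work surface, level with it; the furniture and walls round the work are solid. World frame = base frame: x ahead of the robot, y to its left, z up, the work surface at z = 0. Lengths are in mm, angles in rad, forces in N, time in s.
With the tool pointing down it reaches from about 300 to 950 mm from the base axis. Payload 3.1 kg.
Tool frame: the origin (TCP) lies midway between the tips of the shut fingers; the grasp point (between the pads) lies 19 mm behind it; z points along the fingers, y is the line along which they close (so a half turn about z gives the same grasp; the last joint's range is limited). The gripper opens to 85 mm and grips with 20 to 120 N. Pads are 22 mm wide; open, the fingers measure 114 mm over their backs; the gripper's body (76 mm by 85 mm) begins 54 mm behind the grasp point. The pads swing forward as they close: fully open they stand 13 mm farther back than shut.
Start: joints at [1.103, 0.308, 1.634, -0, 1.2, -0.07], TCP at [242.145, 576.193, 231.272] pointing down, gripper open.
Joint ranges: [-3.06, 3.06], [-0.79, 1.96], [0.05, 2.63], [-1.19, 4.34], [0.05, 2.64], [-2.94, 2.94]. Speed limits (rad/s): [2.79, 2.79, 3.14, 3.14, 3.14, 3.14].

INTERFACE

Orientations are given as a unit quaternion [w, x, y, z].
In Python, from bench import * gives the robot as it stands. The module is installed in compiled form; this text tells all that it offers.
- The arm moves only by the shell command python3 -m handwheel 'ROWS' [FORCE]. ROWS is JSON, a list that holds one entry, the list of rows, each a list of 5 numbers: the opening, from 0 (shut) to 1 (fully open), then the shift along the tool's x, y, z in m, then the turn about the tool's z in rad. In form: [[[hand, x, y, z, twist], ...]]. A call has exactly 10 rows; each row shifts and turns the commanded pose from where the row before left it, along the tool's axes as they then stand; what a row does not reach is not made up. A row lasts 1/10 s, in which the tool goes at most 50 mm and 8.59 degrees, less where a joint would pass 70% of its speed; a pose out of reach is approached as far as the arm can. A call with a gripper value outside its range is refused whole. The fingers move at their own pace and stop on an object; FORCE is the grip in N (left out, the last holds). Time passes only in rows, so rows that do not move let the fingers close, or fill a call up. It gives the time, the measured TCP pose, the force, the opening and the grip force at its end, in the units of the state.
- state(): the state, without advancing time (a new reading comes with each control period).
- camera(name): name is "scene" or "top" or "wrist"; returns a dict with "frame" (384x512x3 uint8, red, green, blue), "fov_y" (degrees; the focal length in pixels is half the picture's height over the tangent of half this angle, whatever the lens; pixels are square), "cx", "cy" (the principal point, pixels), "R" (3x3) and "t" (3): a world point X has camera coordinates R X + t. Camera axes: x right, y down, z forward; pixel columns grow to the right and rows downward; lengths in mm; the calibration is good to about 2 mm. The wrist camera is an equidistant fisheye: a pixel r from the principal point sees the ray r / f radians off the axis. A picture is of the moment at which its call begins. There is no depth.
- close_job(): hands the job in; it is judged then, once.
The state is a dict: "t": time; "qpos": joint angles; "qd": joint speeds; "joint_torque": joint torques, N m; "ee_pos": TCP position; "eef_rot": TCP orientation; "ft_force": force on the tool from outside, world axes, zero at the start; "ft_torque": the same for the moment, N m; "finger_gap": opening from 0.0 (shut) to 1.0 (fully open); "finger_force": force on a finger pad.
Only numpy, scipy, OpenCV 4.12 (cv2) and the standard library are available. Lean on these libraries where they do the work, as an engineer would, in place of code of your own. Each camera call takes 0.05 s, during which the arm holds its last target. There are 200 camera calls.

## Working session

There is one attempt and no reset: what is moved stays moved. The work goes in short steps, Python scripts to look and compute and a shell command to move; the robot and the scene stay as the last step left them, time stands still between calls to the robot, and variables do not carry over. Pictures are saved under pics/ and viewed, at most 14 in all, crops included, and the job is handed in when it is done.

```bash
mkdir -p pics
cat > h.py <<'E'
from bench import *
import numpy as np, cv2
def K(c):
    f=c["frame"].shape[0]/2/np.tan(np.radians(c["fov_y"]/2)); return f
def ray(c,u,v,fish=False):
    f=K(c); x,y=(u-c["cx"]),(v-c["cy"])
    if fish:
        r=np.hypot(x,y)+1e-9; a=r/f; d=np.array([np.sin(a)*x/r,np.sin(a)*y/r,np.cos(a)])
    else: d=np.array([x/f,y/f,1.])
    R=np.array(c["R"]);t=np.array(c["t"])
    return -R.T@t, R.T@d
def onz(c,u,v,z,fish=False):
    o,d=ray(c,u,v,fish); return o+d*(z-o[2])/d[2]
def proj(c,X):
    p=np.array(c["R"])@np.array(X)+np.array(c["t"]); f=K(c); return c["cx"]+f*p[0]/p[2], c["cy"]+f*p[1]/p[2]
E
python3 - <<'E'
from h import *
import pickle
for n in ["scene","top"]:
    c=camera(n); pickle.dump(c,open(n+".pkl","wb"))
    cv2.imwrite(f"pics/{n}.png",cv2.resize(c["frame"][:,:,::-1],(800,600),interpolation=cv2.INTER_CUBIC))
    print(n,c["fov_y"],c["cx"],c["cy"],-np.array(c["R"]).T@np.array(c["t"]),np.round(c["R"],2).tolist())
s=state();print(s["t"],s["ee_pos"],s["eef_rot"],s["finger_gap"])
E
```

```text
scene 42.96587259708467 244.83226479739537 194.86069679346116 [ -339.70011093 -1021.76834515   911.73616616] [[0.8, -0.6, -0.02], [-0.33, -0.42, -0.84], [0.49, 0.68, -0.54]]
top 55.738165646798045 259.54774725659695 189.3891750135008 [ 302.7725885    60.7483371  1213.56510423] [[-0.02, -1.0, -0.01], [-0.99, 0.02, -0.12], [0.12, 0.0, -0.99]]
0.1 [241.79739445 575.50581914 230.13230398] [-2.89010995e-04  1.97593157e-01  9.80283529e-01 -1.03130133e-03] 0.9993417543632145
```

View pics/top.png

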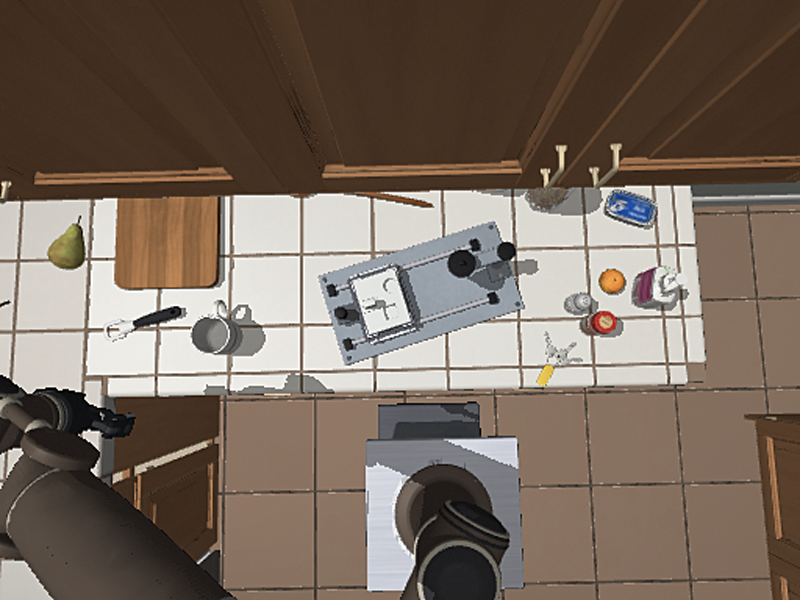

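View pics/scene.png

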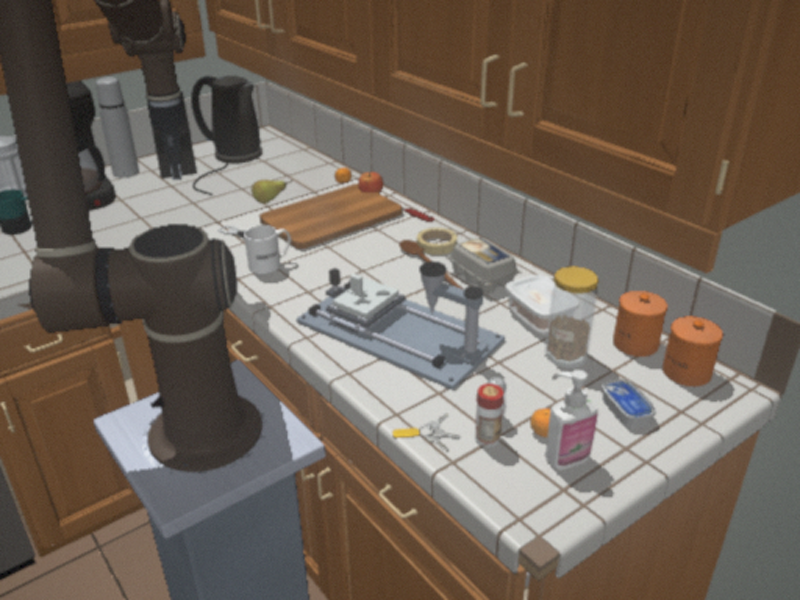

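The top view (800x600) shows the base plate with corners near (320,275), (493,222), (523,307) and (347,364). The knob is at (342,312), the mould at (382,302), the hopper at (462,263) and the column at (506,251). The mug is left at (215,330), and the salt, spice and mandarin are to the right at around (590,300). In the scene view the mould sits on the stage, with the nozzle and hopper at (432,280).

Run:
```python
from h import *
import pickle
c=pickle.load(open("top.pkl","rb")); im=c["frame"].astype(int)
r,g,b=im[...,0],im[...,1],im[...,2]
m=((b-r>8)&(b>90)&(b<200)).astype(np.uint8); 
roi=np.zeros_like(m); roi[135:240,195:345]=1; m*=roi
m=cv2.morphologyEx(m,cv2.MORPH_OPEN,np.ones((2,2),np.uint8))
n,l,st,_=cv2.connectedComponentsWithStats(m); k=1+st[1:,4].argmax()
pts=np.argwhere(m>0) if 0 else np.argwhere(l==k)
print(st[k])
w=np.array([onz(c,u,v,12)[:2] for v,u in pts],np.float32)
rect=cv2.minAreaRect(w); print(rect, cv2.boxPoints(rect).round(1).tolist())
s=512/800
def dark(x0,y0,R,z):
    x0*=s;y0*=s; mm=np.zeros(m.shape,np.uint8)
    d=(im.max(2)<60)
    yy,xx=np.mgrid[:384,:512]; d&=np.hypot(xx-x0,yy-y0)<R
    ys,xs=np.nonzero(d); box=(xs.min(),xs.max(),ys.min(),ys.max())
    u,v=(box[0]+box[1])/2,(box[2]+box[3])/2
    return box,onz(c,xs.mean(),ys.mean(),z).round(1),onz(c,u,v,z).round(1)
print("knob",dark(342,312,8,78)); print("hop",dark(462,263,13,186)); print("col",dark(506,251,9,150))
for lab,u,v,z in [("tab",380,303,100),("mug",215,335,94),("salt",578,300,90),("spice",603,322,106),("mand",612,281,30)]:
    print(lab,onz(c,u*s,v*s,z).round(0))
crop=im[125:245,195:345].astype(np.uint8)
cv2.imwrite("pics/crop.png",cv2.resize(crop[:,:,::-1],(750,600),interpolation=cv2.INTER_CUBIC))
```

```text
[ 205  143  131   91 4111]
((456.03662109375, 30.602157592773438), (197.63597106933594, 396.92584228515625), 16.4706974029541) [[305.0, 192.89999389648438], [417.5, -187.6999969482422], [607.0999755859375, -131.6999969482422], [494.5, 248.89999389648438]]
knob ((np.int64(214), np.int64(226), np.int64(197), np.int64(207)), array([410. , 189.2,  78. ]), array([405.4, 189.8,  78. ]))
hop ((np.int64(287), np.int64(304), np.int64(157), np.int64(176)), array([489.2, -40.1, 186. ]), array([493. , -40.3, 186. ]))
col ((np.int64(318), np.int64(329), np.int64(155), np.int64(168)), array([ 516.1, -127.9,  150. ]), array([ 512.8, -127.6,  150. ]))
tab [427. 115. 100.]
mug [371. 443.  94.]
salt [ 425. -278.   90.]
spice [ 379. -319.  106.]
mand [ 470. -370.   30.]
```

View pics/crop.png

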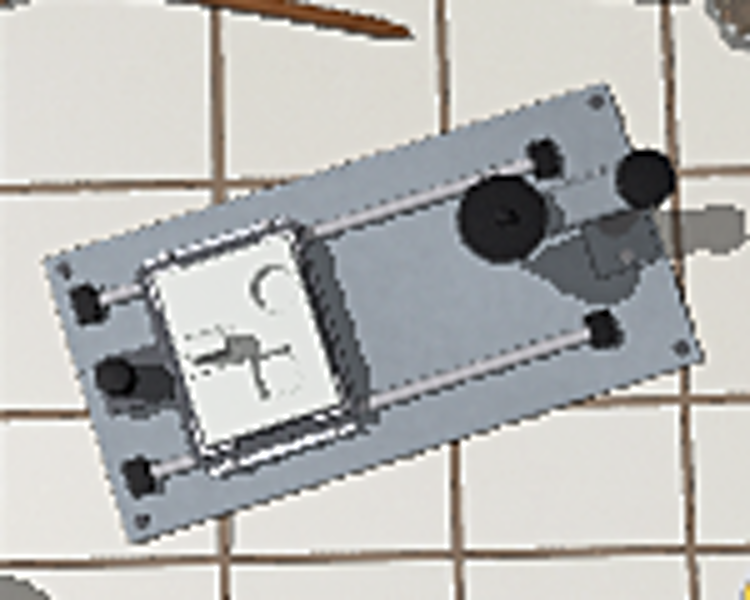

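The crop shows knob (115,377), hopper (502,219), column (645,178) and the tab casting a shadow on the mould. That puts the depositor at about (449,55) with yaw about -73.5°, and the knob near (408,192). I'll move above the knob and turn the tool so its y lies along the depositor's y.

```bash
python3 -m handwheel '[[[1,-0.030,-0.029,0,0],[1,-0.030,-0.029,0,0],[1,-0.030,-0.029,0,0],[1,-0.030,-0.029,0,0],[1,-0.030,-0.029,0,0],[1,-0.030,-0.029,0,0],[1,-0.030,-0.029,0,0],[1,-0.030,-0.029,0,0],[1,-0.030,-0.029,0,0],[1,-0.030,-0.029,0,0]]]' 60
python3 -m handwheel '[[[1,0,0,0,0.147],[1,0,0,0,0.147],[1,0,0,0,0.147],[1,0,0,0,0.147],[1,0,0,0,0.147],[1,0,0,0,0.147],[1,0,0,0,0],[1,0,0,0,0],[1,0,0,0,0],[1,0,0,0,0]]]'
python3 - <<'E'
from h import *
import pickle
for n in ["wrist","scene"]:
    c=camera(n); pickle.dump(c,open(n+"2.pkl","wb"))
    if n=="wrist":
        cv2.imwrite(f"pics/{n}2.png",cv2.resize(c["frame"][:,:,::-1],(800,600),interpolation=cv2.INTER_CUBIC))
        print(n,c["fov_y"],c["cx"],c["cy"],-np.array(c["R"]).T@np.array(c["t"]),np.round(c["R"],2).tolist())
    else:
        cv2.imwrite("pics/s2.png",cv2.resize(c["frame"][150:250,190:330,::-1],(770,550),interpolation=cv2.INTER_CUBIC))
s=state();print(s["t"],s["ee_pos"],s["eef_rot"],s["finger_gap"])
E
```

```text
t: 1.1
ee_pos: [406.4, 190.9, 231.0]
eef_rot: [-0.0, 0.198, 0.98, -0.0]
ft_force: [-0.6, 0.4, -0.4]
finger_gap: 0.997
finger_force: 0.0
t: 2.1
ee_pos: [406.3, 192.6, 231.2]
eef_rot: [-0.0, 0.597, 0.803, -0.0]
ft_force: [0.3, -0.2, 0.4]
finger_gap: 1.0
finger_force: 0.0
wrist 65.70646984690485 253.1313985791395 189.22769448332355 [384.30439837 262.71422256 375.27045165] [[0.96, 0.29, -0.0], [0.27, -0.92, 0.29], [0.08, -0.28, -0.96]]
2.2 [406.33212058 192.61571178 231.22471561] [-3.24110319e-05  5.96807421e-01  8.02384507e-01 -6.20293955e-05] 0.9976493206473115
```

View pics/wrist2.png

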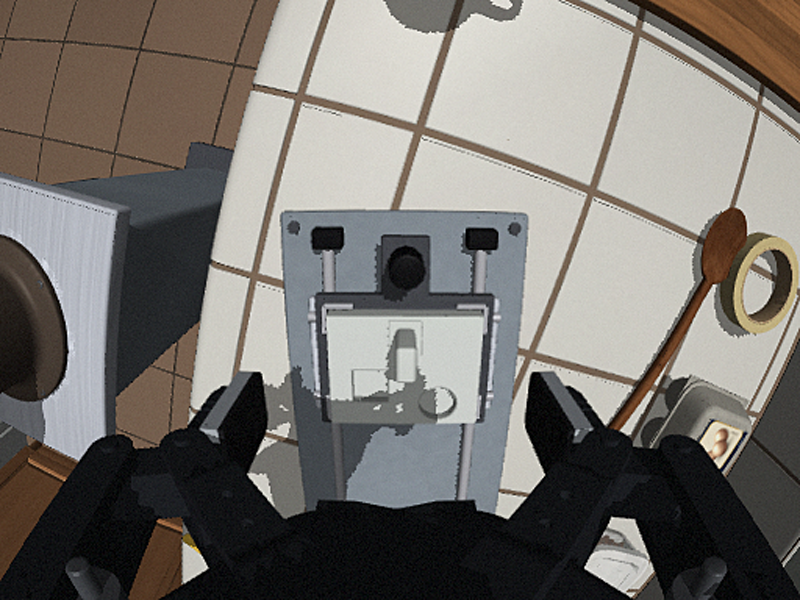

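View pics/s2.png

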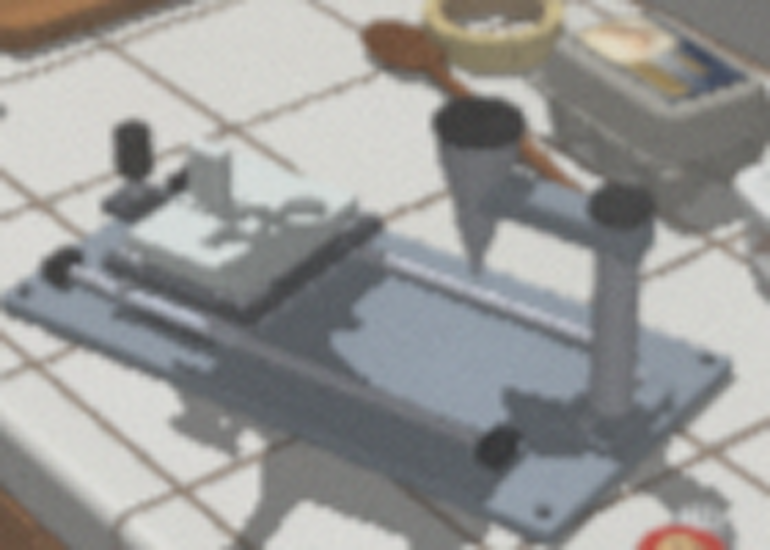

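Wrist view (800 scale): knob top (405,266), base-plate knob-end corners (283,211) and (526,213), fingers wide to either side and parallel to the machine. Scene crop: nozzle tip (478,272), hopper rim centre (480,124). Next I'll compute positions from these.

Run:
```python
from h import *
import pickle
w=pickle.load(open("wrist2.pkl","rb"));s=pickle.load(open("scene2.pkl","rb"));t=pickle.load(open("top.pkl","rb"))
k=.64
P=lambda u,v,z:onz(w,u*k,v*k,z,True).round(1)
im=w["frame"].astype(int)
g=im.max(2)<45; yy,xx=np.mgrid[:384,:512]; 
d=(im.max(2)<30)&(np.hypot(xx-259.5,yy-170.5)<14); ys,xs=np.nonzero(d); print("knobpx",xs.min(),xs.max(),ys.min(),ys.max(),xs.mean(),ys.mean())
print("knob top",P(405,266,82)); 
A,B=P(283,211,12),P(526,213,12); print("corners",A,B,"yaw ey",np.degrees(np.arctan2(*(B-A)[1::-1])),np.linalg.norm(B-A))
C,D=P(302,500,12),P(496,497,12); print("left edge ang",np.degrees(np.arctan2(*(A-C)[1::-1])),np.degrees(np.arctan2(*(B-D)[1::-1])))
print("mould far corners",P(331,421,60),P(482,421,60),"near",P(328,312,60),P(485,311,60),"round",P(437,402,60), "tab top",P(404,332,100))
u,v=190+478/5.5-.4,150+272/5.5-.4
tip=onz(s,u,v,74);print("tip scene",tip)
hs=onz(s,190+480/5.5-.4,150+124/5.5-.4,186);print("hop scene",hs)
ht=onz(t,195+502/5-.4,125+219/5-.4,186);print("hop top",ht)
kt=onz(t,195+115/5-.4,125+377/5-.4,82);print("knob top cam",kt)
ks=onz(s,190+132/5.5-.4,150+128/5.5-.4,82);print("knob scene",ks)
for n,pl in [("tip",tip),("hs",hs),("ht",ht)]:
  for kn in ([kt] if n=="ht" else [ks]):
    for yaw in (-73.5,-73):
      e=np.array([np.cos(np.radians(yaw)),np.sin(np.radians(yaw))]); d=(pl-kn)[:2]; print(n,yaw,d@e-145,d@np.array([-e[1],e[0]]))
```

```text
knobpx 248 271 157 184 259.33611691022963 171.5073068893528
knob top [409.5 199.3  82. ]
corners [309.2 200.   12. ] [495.9 254.7  12. ] yaw ey 16.329708364646088 194.54814314199965
left edge ang 105.27580558849166 106.44824269231577
mould far corners [391.9  57.2  60. ] [507.8  91.3  60. ] near [368.1 146.2  60. ] [476.7 179.5  60. ] round [466.9  98.6  60. ] tab top [419.9 162.  100. ]
tip scene [492.65318923 -37.47318798  74.        ]
hop scene [476.11552435 -56.60866855 186.        ]
hop top [487.46537793 -38.65375421 186.        ]
knob top cam [411.48622352 196.83944336  82.        ]
knob scene [421.39564943 212.47029583  82.        ]
tip -73.5 114.88897960833748 -2.664649296140155
tip -73 114.85583067566483 -4.932478240648223
hs -73.5 128.53950542274748 -23.95605885508197
hs -73 128.32003647855288 -26.342198886045473
ht -73.5 102.37477098562476 5.966631005240615
ht -73 102.41741972961722 3.8076790938065557
```

Run:
```python
from h import *
import pickle
w=pickle.load(open("wrist2.pkl","rb"));s=pickle.load(open("scene2.pkl","rb"));t=pickle.load(open("top.pkl","rb"))
def blobs(c,thr,x0,x1,y0,y1,amin=20):
    m=(c["frame"].max(2)<thr).astype(np.uint8); q=np.zeros_like(m); q[y0:y1,x0:x1]=m[y0:y1,x0:x1]
    n,l,st,ce=cv2.connectedComponentsWithStats(q,connectivity=4)
    for i in range(1,n):
        if st[i,4]>amin: print(st[i].tolist(),ce[i].round(1))
print("scene");blobs(s,75,190,330,150,215)
print("top");blobs(t,50,195,345,140,215)
print("wrist");blobs(w,28,200,320,140,200)
H=[487.5,-38.7,186];N=[411.5,196.8,82]
print("proj hop",proj(s,H),"knob",proj(s,N))
for c in (s,t):
    print(proj(c,[309.2,200,12]),proj(c,[495.9,254.7,12]),proj(c,[607,-131.7,12]),proj(c,[417.5,-187.7,12]))
g=s["frame"][195:206,268:288].sum(2)//3
print(g)
```

```text
scene
[270, 168, 15, 9, 100] [276.4 172.3]
[212, 174, 5, 8, 32] [213.9 177.6]
[298, 185, 10, 6, 41] [302.4 187.7]
top
[301, 153, 6, 8, 34] [303.4 156.5]
[318, 155, 12, 12, 105] [323.7 160.2]
[287, 160, 18, 17, 241] [295.1 168.1]
[255, 177, 8, 22, 33] [258.4 187.4]
[209, 182, 7, 8, 33] [212.  185.5]
[312, 187, 7, 8, 34] [314.9 190.3]
[214, 197, 9, 7, 38] [218.6 199.9]
wrist
[200, 146, 20, 14, 252] [209.4 152.1]
[298, 146, 21, 14, 255] [308.  152.7]
[248, 157, 24, 29, 451] [259.3 171.7]
proj hop (np.float64(275.97829847078293), np.float64(168.65508766269198)) knob (np.float64(213.71433693249875), np.float64(175.59544412880734))
(np.float64(188.92828588828203), np.float64(202.80658904707462)) (np.float64(225.38889736538954), np.float64(178.65466511267095)) (np.float64(322.681421937943), np.float64(215.80340689906913)) (np.float64(289.25964267049653), np.float64(247.44795078272904))
(np.float64(219.46887987968734), np.float64(232.98043998582102)) (np.float64(202.66744728444326), np.float64(177.25029512611988)) (np.float64(316.6269118737176), np.float64(142.19059855977204)) (np.float64(33
[... 285 characters left out ...]
 209 208
  208 209]
 [157 158 157 155 152 153 152 134 119 133 168 193 203 207 205 207 211 209
  208 207]
 [186 172 163 159 156 155 153 136 122 135 155 170 181 183 187 198 208 208
  209 207]
 [171 172 182 186 174 161 156 151 141 145 153 155 161 160 164 179 194 201
  207 206]
 [129 143 160 173 178 180 171 161 151 150 153 153 157 155 157 162 170 180
  184 193]
 [111 114 120 134 149 167 169 175 182 172 162 162 159 156 156 155 157 159
  163 171]
 [137 137 120 110 114 128 136 155 173 179 189 195 176 159 158 155 154 155
  157 157]
 [155 153 143 136 116 109 113 119 131 151 167 178 182 184 171 160 160 156
  156 154]
 [155 157 155 153 145 140 135 119 109 112 123 135 153 169 167 179 184 176
  160 160]]
```

```bash
python3 -m handwheel '[[[1,-0.023,0,-0.002,0],[1,-0.023,0,-0.002,0],[1,-0.023,0,-0.002,0],[1,-0.023,0,-0.002,0],[1,-0.023,0,-0.002,0],[1,-0.023,0,-0.002,0],[1,-0.023,0,-0.002,0],[1,-0.023,0,-0.002,0],[1,-0.045,0,-0.002,0],[1,0,0,0,0]]]'
python3 - <<'E'
from h import *
import pickle
c=camera("wrist"); pickle.dump(c,open("wrist3.pkl","wb"))
cv2.imwrite("pics/w3.png",cv2.resize(c["frame"][:,:,::-1],(800,600),interpolation=cv2.INTER_CUBIC))
w=pickle.load(open("wrist2.pkl","rb"))
print(onz(w,259.5,173.7,82,True))
for thr in (28,45):
    m=(c["frame"].max(2)<thr).astype(np.uint8); m[280:]=0; n,l,st,ce=cv2.connectedComponentsWithStats(m,connectivity=4)
    for i in range(1,n):
        if st[i,4]>60: print(thr,st[i].tolist(),ce[i].round(1))
s=state();print(s["t"],s["ee_pos"],s["eef_rot"],s["qpos"])
E
```

```text
t: 3.2
ee_pos: [473.8, -30.8, 250.0]
eef_rot: [0.002, 0.599, 0.801, -0.0]
ft_force: [0.5, 0.5, 1.0]
finger_gap: 1.002
finger_force: 0.0
[410.84083021 195.96127918  82.        ]
28 [0, 35, 14, 74, 659] [ 4.9 70.3]
28 [0, 44, 34, 86, 201] [23.8 92.1]
28 [237, 180, 73, 63, 3185] [270.3 211.8]
28 [204, 206, 18, 14, 210] [212.2 213.1]
28 [140, 238, 31, 42, 818] [158.  263.4]
28 [336, 238, 32, 42, 817] [348.4 263.3]
28 [129, 247, 16, 15, 79] [136.4 254.6]
28 [105, 263, 29, 17, 195] [122.1 273.5]
28 [373, 263, 29, 17, 189] [383.9 273.3]
28 [254, 275, 25, 5, 97] [266.2 277.4]
45 [480, 12, 24, 19, 130] [493.   19.7]
45 [55, 20, 68, 122, 4371] [86.9 80.5]
45 [0, 23, 34, 107, 1850] [11.4 72.9]
45 [205, 73, 104, 8, 529] [255.6  75.9]
45 [201, 82, 114, 3, 126] [256.3  82.4]
45 [237, 180, 74, 63, 3346] [270.3 211.2]
45 [204, 206, 18, 14, 224] [212.5 213. ]
45 [471, 234, 41, 35, 157] [491.7 251.2]
45 [139, 238, 32, 42, 847] [157.8 263.4]
45 [336, 238, 32, 42, 844] [348.7 263.5]
45 [105, 247, 40, 33, 312] [126.7 267.4]
45 [362, 247, 40, 33, 304] [379.3 267.3]
45 [254, 274, 25, 6, 107] [266.1 277.1]
3.25 [472.80763467 -28.75125597 249.57153548] [3.86257002e-04 5.98549880e-01 8.01085443e-01 7.24215135e-05] [-1.52540196e-01 -7.99738861e-03  1.95907647e+00 -2.53293511e-04
  1.18976360e+00 -4.39862925e-01]
```

View pics/w3.png

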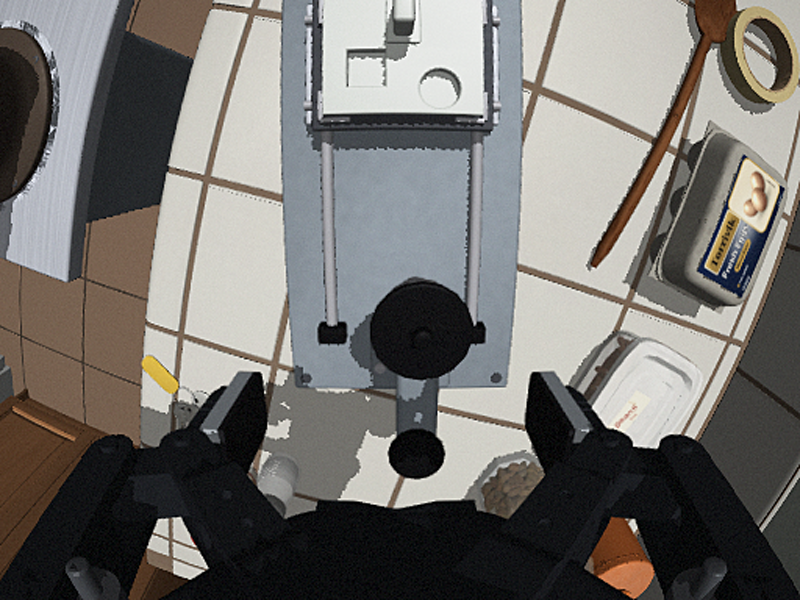

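The wrist view shows both cavities together with the hopper: square about (366,69), round about (439,88), hopper disc (421,330), column top (416,454). I'll fit the hopper circle and enlarge the mould area.

Run:
```python
from h import *
import pickle
c=pickle.load(open("wrist3.pkl","rb")); f=c["frame"]
m=(f.max(2)<34)
L=[];Rr=[]
for v in range(184,240):
    xs=[x for x in range(225,320) if m[v,x]]
    if not xs: continue
    L.append((xs[0]-.5,v))
    if not 200<v<222: Rr.append((xs[-1]+.5,v))
P=np.array(L+Rr); (cx,cy),(a,b),th=cv2.fitEllipse(P.astype(np.float32)); print(cx,cy,a,b,th)
o,_=ray(c,cx,cy,True); print("cam",o, np.degrees(np.arctan2(c["R"][0][1],c["R"][0][0])))
ex=np.array([np.cos(np.radians(-73.5)),np.sin(np.radians(-73.5))]);ey=np.array([-ex[1],ex[0]])
for z in (186,178,170):
    l=onz(c,cx-a/2,cy,z,True);r=onz(c,cx+a/2,cy,z,True); print(z,onz(c,cx,cy,z,True).round(1),np.linalg.norm(l-r))
cv2.imwrite("pics/c3.png",cv2.resize(f[0:85,190:325,::-1],(794,500),interpolation=cv2.INTER_CUBIC))
# tip visible: crop gray left of hopper
e=cv2.Canny(cv2.cvtColor(f,cv2.COLOR_RGB2GRAY),40,100)
lines=cv2.HoughLinesP(e[:250,170:345],1,np.pi/360,30,minLineLength=35,maxLineGap=4)
for x1,y1,x2,y2 in lines[:,0]:
    A=onz(c,x1+170,y1,12,True);B=onz(c,x2+170,y2,12,True); print((x1+170,y1,x2+170,y2),round(float(np.degrees(np.arctan2(*(B-A)[1::-1]))),1))
```

```text
269.29901123046875 211.2969970703125 61.89972686767578 66.01235961914062 81.59870147705078
cam [451.80560979  39.76886531 393.87415009] 16.3714591802004
186 [486.4 -33.9 186. ] 46.683377823248684
178 [487.7 -36.8 178. ] 48.47997938441662
170 [489.  -39.6 170. ] 50.27658094558456
(np.int32(304), np.int32(207), np.int32(305), np.int32(171)) 107.7
(np.int32(178), np.int32(7), np.int32(179), np.int32(73)) -72.2
(np.int32(179), np.int32(75), np.int32(180), np.int32(123)) -73.7
(np.int32(334), np.int32(81), np.int32(334), np.int32(7)) 105.8
(np.int32(205), np.int32(129), np.int32(207), np.int32(205)) -74.4
(np.int32(202), np.int32(248), np.int32(254), np.int32(248)) 17.1
(np.int32(297), np.int32(193), np.int32(298), np.int32(136)) 107.4
(np.int32(301), np.int32(163), np.int32(302), np.int32(98)) 107.0
(np.int32(325), np.int32(241), np.int32(328), np.int32(199)) 107.6
(np.int32(207), np.int32(117), np.int32(207), np.int32(161)) -75.2
(np.int32(179), np.int32(124), np.int32(182), np.int32(167)) -72.3
(np.int32(214), np.int32(95), np.int32(214), np.int32(131)) -74.6
(np.int32(209), np.int32(7
[... 314 characters left out ...]
 np.int32(63), np.int32(196), np.int32(3)) 107.0
(np.int32(224), np.int32(81), np.int32(296), np.int32(81)) 16.7
(np.int32(309), np.int32(91), np.int32(309), np.int32(50)) 106.7
(np.int32(238), np.int32(95), np.int32(302), np.int32(95)) 17.1
(np.int32(175), np.int32(225), np.int32(183), np.int32(181)) 91.8
(np.int32(199), np.int32(77), np.int32(199), np.int32(0)) 106.8
(np.int32(206), np.int32(120), np.int32(206), np.int32(84)) 105.5
(np.int32(230), np.int32(79), np.int32(288), np.int32(79)) 16.7
(np.int32(185), np.int32(188), np.int32(186), np.int32(225)) -76.5
(np.int32(281), np.int32(248), np.int32(322), np.int32(248)) 14.9
(np.int32(175), np.int32(249), np.int32(184), np.int32(197)) 92.0
```

View pics/c3.png

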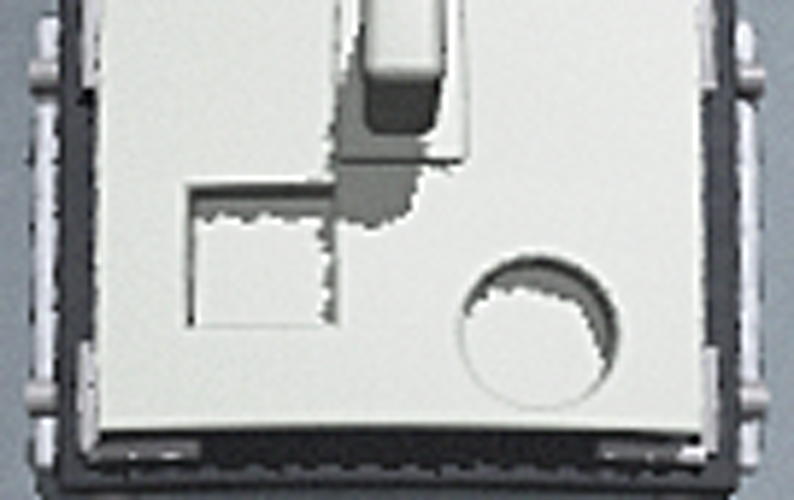

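Enlarged mould view: square cavity centre (263,255), round cavity centre (540,331), mould seated squarely between its lips. Next I triangulate the hopper and nozzle.

Run:
```python
from h import *
import pickle
c=pickle.load(open("wrist3.pkl","rb"));s=pickle.load(open("scene2.pkl","rb"));t=pickle.load(open("top.pkl","rb"));w2=pickle.load(open("wrist2.pkl","rb"))
def tri(rs):
    A=0;b=0
    for o,d in rs:
        d=d/np.linalg.norm(d);M=np.eye(3)-np.outer(d,d);A=A+M;b=b+M@o
    X=np.linalg.solve(A,b); return X.round(1),[round(float(np.linalg.norm(np.cross(X-o,d/np.linalg.norm(d)))),1) for o,d in rs]
rw=ray(c,269.3,211.3,True);rs=ray(s,276.4,172.3);rt=ray(t,295.4,168.2)
print("ws",tri([rw,rs]),"wt",tri([rw,rt]),"st",tri([rs,rt]),tri([rw,rs,rt]))
print("tip scene",onz(s,276,199.7,74))
sq=onz(c,234.3,43.0,60,True);ro=onz(c,281.35,56.0,60,True);print(sq,ro)
yaw=np.radians(-73.5)
ex=np.array([np.cos(yaw),np.sin(yaw)]);ey=np.array([-ex[1],ex[0]])
F=lambda v:np.round([v[:2]@ex,v[:2]@ey],1)
print("ro-sq",F(ro-sq)); 
k=onz(w2,259.5,173.7,82,True);print("knob",k,"ro-k",F(ro-k),"sq-k",F(sq-k))
for z in (186,180,172): print(z,"noz-knob",F(onz(c,269.3,211.3,z,True)-k),"noz-ro",F(onz(c,269.3,211.3,z,True)-ro))
cv2.imwrite("pics/c4.png",cv2.resize(c["frame"][160:260,215:315,::-1],(600,600),interpolation=cv2.INTER_CUBIC))
```

```text
ws (array([488.9, -38.8, 172.8]), [0.4, 0.4]) wt (array([491. , -41.9, 163.7]), [1.0, 1.0]) st (array([489.3, -40.4, 173.7]), [1.1, 1.1]) (array([489.3, -39.7, 173. ]), [1.3, 0.6, 1.8])
tip scene [489.02930601 -39.34282801  74.        ]
[413.47193217  98.15962756  60.        ] [467.37304365  98.54684588  60.        ]
ro-sq [14.9 51.8]
knob [410.84083021 195.96127918  82.        ] ro-k [109.5  26.5] sq-k [ 94.5 -25.3]
186 noz-knob [241.9   7.1] noz-ro [132.4 -19.4]
180 noz-knob [244.2   7.5] noz-ro [134.7 -19.1]
172 noz-knob [247.3   7.9] noz-ro [137.8 -18.6]
```

View pics/c4.png

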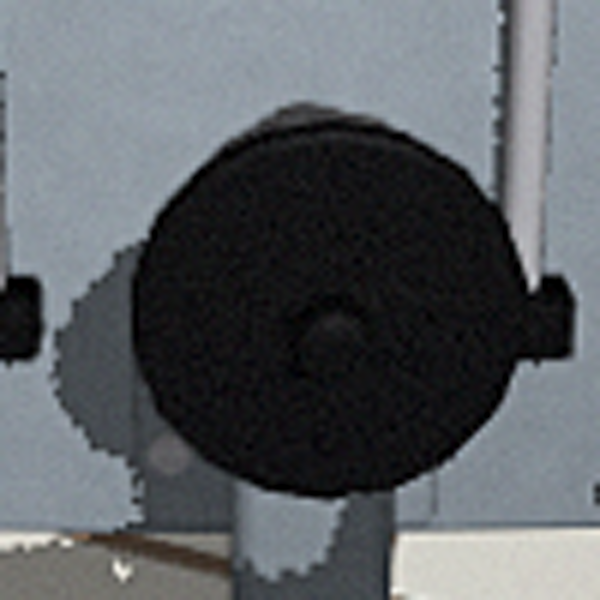

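The disc is the hopper lid at z≈173, with a handle on top. All views then agree on the nozzle at (489.0,-39.3). The round cavity needs a stage move of about (+136.5, -18.5) and the square about (+151.5, +33.5). Next I grip the knob at about (411,197).

```bash
python3 -m handwheel '[[[0.6,0.0234,0.0005,0,0],[0.6,0.0234,0.0005,0,0],[0.6,0.0234,0.0005,0,0],[0.6,0.0234,0.0005,0,0],[0.6,0.0234,0.0005,0,0],[0.6,0.0234,0.0005,0,0],[0.6,0.0234,0.0005,0,0],[0.6,0.0234,0.0005,0,0],[0.6,0.0234,0.0005,0,0],[0.6,0.0234,0.0005,0,0]]]' 60
python3 -m handwheel '[[[0.6,0,0,0.025,0],[0.6,0,0,0.025,0],[0.6,0,0,0.025,0],[0.6,0,0,0.025,0],[0.6,0,0,0.02,0],[0.6,0,0,0.015,0],[0.6,0,0,0,0],[0.6,0,0,0,0],[0.6,0,0,0,0],[0.6,0,0,0,0]]]'
python3 - <<'E'
from h import *
import pickle
c=camera("wrist"); pickle.dump(c,open("wrist4.pkl","wb"))
cv2.imwrite("pics/w4.png",cv2.resize(c["frame"][:,:,::-1],(800,600),interpolation=cv2.INTER_CUBIC))
s=state();print(s["t"],s["ee_pos"],s["eef_rot"],s["finger_gap"])
E
```

```text
t: 4.25
ee_pos: [408.4, 200.6, 249.1]
eef_rot: [-0.0, 0.596, 0.803, -0.0]
ft_force: [-0.1, -0.1, -0.0]
finger_gap: 0.6
finger_force: 0.0
t: 5.25
ee_pos: [410.6, 199.4, 115.4]
eef_rot: [0.001, 0.597, 0.802, 0.001]
ft_force: [0.3, 0.4, -0.4]
finger_gap: 0.601
finger_force: 0.0
5.3 [410.48433702 199.2488995  115.31193147] [5.50644482e-04 5.97043341e-01 8.02208295e-01 8.92772938e-04] 0.5992021872072291
```

View pics/w4.png

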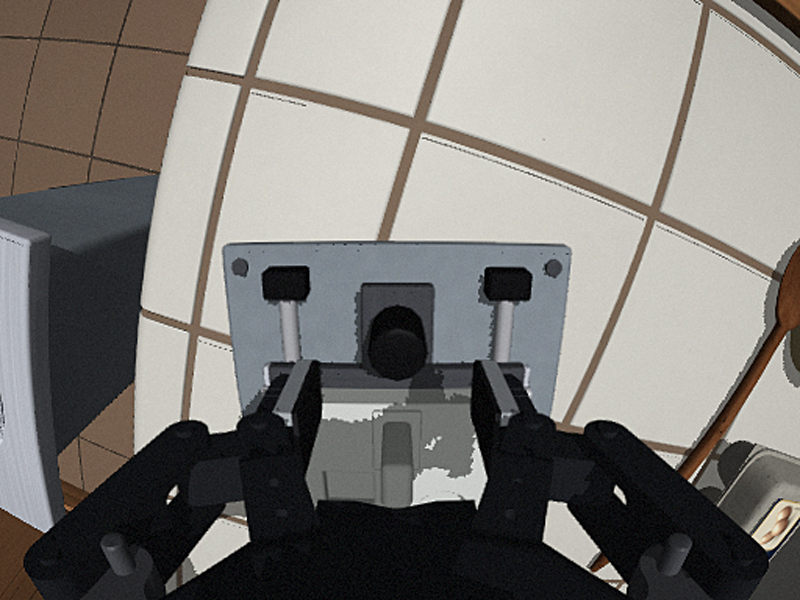

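Close view: the knob-top disc is centred at about (400,349), midway between the fingers at columns 322 and 472.

Run:
```python
from h import *
import pickle
c=pickle.load(open("wrist4.pkl","rb"))
m=(c["frame"].max(2)<24).astype(np.uint8); q=m*0; q[185:246,215:300]=m[185:246,215:300]
n,l,st,ce=cv2.connectedComponentsWithStats(q,connectivity=4); print(st[1:][st[1:,4]>100].tolist())
k=onz(c,400*.64,349*.64,82,True); print(k)
d=(k-state()["ee_pos"])[:2]; y=np.radians(-73.5); ex=np.array([np.cos(y),np.sin(y)]); print("tool x,y",-d@ex,d@np.array([-ex[1],ex[0]]))
```

```text
[[235, 195, 38, 49, 1257]]
[412.22634535 196.82948883  82.        ]
tool x,y -2.8145357905639816 0.9831222107593658
```

```bash
python3 -m handwheel '[[[0.6,-0.003,0,0.015,0],[0.6,0,0,0.015,0],[0.6,0,0,0.015,0],[0.6,0,0,0.012,0],[0.6,0,0,0.01,0],[0.6,0,0,0,0],[0.6,0,0,0,0],[0,0,0,0,0],[0,0,0,0,0],[0,0,0,0,0]]]' 60
python3 -m handwheel '[[[0,0,0,0,0],[0,0,0,0,0],[0,0,0,0,0],[0,0,0,0,0],[0,0,0,0,0],[0,0,0,0,0],[0,0,0,0,0],[0,0,0,0,0],[0,0,0,0,0],[0,0,0,0,0]]]'
```

```text
t: 6.3
ee_pos: [411.5, 196.3, 48.2]
eef_rot: [0.001, 0.597, 0.802, 0.001]
ft_force: [-1.2, 0.1, 3.6]
finger_gap: 0.261
finger_force: 58.5
t: 7.3
ee_pos: [411.5, 196.4, 48.1]
eef_rot: [0.001, 0.597, 0.802, 0.001]
ft_force: [-0.8, -0.3, 5.9]
finger_gap: 0.266
finger_force: 58.5
```

```bash
python3 -m handwheel '[[[0,-0.006,-0.001,0,0],[0,-0.012,-0.002,0,0],[0,-0.016,-0.002,0,0],[0,-0.018,-0.0025,0,0],[0,-0.018,-0.0025,0,0],[0,-0.018,-0.0025,0,0],[0,-0.018,-0.0025,0,0],[0,-0.016,-0.0015,0,0],[0,-0.010,-0.001,0,0],[0,-0.0045,-0.001,0,0]]]'
python3 -m handwheel '[[[0,0,0,0,0],[0,0,0,0,0],[0,0,0,0,0],[0,0,0,0,0],[0,0,0,0,0],[0,0,0,0,0],[0,0,0,0,0],[0,0,0,0,0],[0,0,0,0,0],[0,0,0,0,0]]]'
python3 - <<'E'
from h import *
import pickle
c=camera("scene"); pickle.dump(c,open("s5.pkl","wb"))
cv2.imwrite("pics/s5.png",cv2.resize(c["frame"][155:230,235:335,::-1],(800,600),interpolation=cv2.INTER_CUBIC))
s=state();print(s["t"],s["ee_pos"],s["ft_force"])
p=np.array([411.5,196.3]);d=s["ee_pos"][:2]-p;y=np.radians(-73.5);ex=np.array([np.cos(y),np.sin(y)]);print("moved",d@ex,d@np.array([-ex[1],ex[0]]))
E
```

```text
t: 8.3
ee_pos: [433.5, 58.5, 48.1]
eef_rot: [0.001, 0.598, 0.802, 0.001]
ft_force: [1.4, 2.0, 7.5]
finger_gap: 0.268
finger_force: 58.7
t: 9.3
ee_pos: [433.3, 58.8, 48.1]
eef_rot: [0.001, 0.597, 0.802, 0.0]
ft_force: [0.9, -0.7, 5.9]
finger_gap: 0.268
finger_force: 58.8
9.35 [433.27207853  58.85443188  48.08642425] [ 0.91314824 -0.40217393  6.78877465]
moved 137.96912757618983 -18.1611518482098
```

View pics/s5.png

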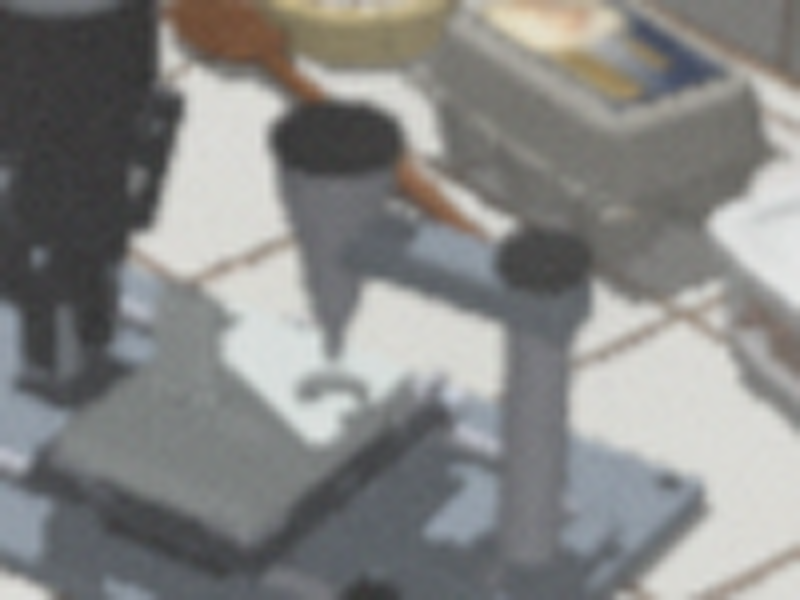

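Scene crop: nozzle tip (333,360), round cavity ring columns 297–370 with its centre at about (333,393), so the tip stands above the middle. I'll check the along-slide figure using the base-plate ends as a ruler.

Run:
```python
from h import *
import pickle
c=pickle.load(open("wrist3.pkl","rb"));s=pickle.load(open("s5.pkl","rb"));w2=pickle.load(open("wrist2.pkl","rb"))
y=np.radians(-73.5);ex=np.array([np.cos(y),np.sin(y)]);ey=np.array([-ex[1],ex[0]])
g=lambda v:round(float(v[:2]@ex),1)
for u in (215,240): 
    col=c["frame"][240:256,u].sum(1)//3; print(col.tolist())
print("far edge",g(onz(c,215,247.5,12,True)),"ro",g(onz(c,281.35,56,60,True)),"noz",g(np.array([489,-39.3])),"noz w",g(onz(c,269.3,211.3,173,True)))
print("stage far edge z44", [ (v,g(onz(c,250,v,44,True))) for v in (79,83)])
print("mould far edge z60", g(onz(c,190+400/5.88,428/5.88-.4,60,True)))
for u in (200,300): print(w2["frame"][128:144,u].sum(1)//3)
print("near edge",g(onz(w2,250,135,12,True)))
q=onz(s,276.2-.4,203.7-.4,60);n=onz(s,276.2-.4,155+360/8-.4,74);print("cav now",q,"tip",n,"diff",g(n-q),(n-q)[:2]@ey)
```

```text
[146, 147, 143, 143, 141, 143, 143, 131, 159, 216, 221, 169, 99, 110, 117, 112]
[67, 72, 70, 69, 67, 70, 64, 61, 66, 107, 53, 50, 63, 95, 116, 114]
far edge 294.7 ro 38.3 noz 176.6 noz w 175.7
stage far edge z44 [(79, 63.6), (83, 68.3)]
mould far edge z60 57.3
[203 205 208 203 204 218 171  76 139 133 136 137 137 133 134 136]
[205 204 207 209 202 211 204  98 128 140 140 139 141 139 137 136]
near edge -102.9
cav now [489.11680296 -38.54841548  60.        ] tip [488.90470109 -38.51100316  74.        ] diff -0.1 -0.19274179130821714
```

Everything agrees with about 138 mm and zero offset. I'll hold longer, then shift (+15, +52) to the square cavity and hold again.

```bash
Z='no'; python3 -m handwheel '[[[0,0,0,0,0],[0,0,0,0,0],[0,0,0,0,0],[0,0,0,0,0],[0,0,0,0,0],[0,0,0,0,0],[0,0,0,0,0],[0,0,0,0,0],[0,0,0,0,0],[0,0,0,0,0]]]'
python3 -m handwheel '[[[0,-0.001,0.002,0,0],[0,-0.0015,0.005,0,0],[0,-0.002,0.007,0,0],[0,-0.002,0.008,0,0],[0,-0.002,0.008,0,0],[0,-0.002,0.008,0,0],[0,-0.002,0.007,0,0],[0,-0.0015,0.005,0,0],[0,-0.001,0.002,0,0],[0,0,0,0,0]]]'
python3 -m handwheel '[[[0,0,0,0,0],[0,0,0,0,0],[0,0,0,0,0],[0,0,0,0,0],[0,0,0,0,0],[0,0,0,0,0],[0,0,0,0,0],[0,0,0,0,0],[0,0,0,0,0],[0,0,0,0,0]]]'
python3 - <<'E'
from h import *
s=state();print(s["t"],s["ee_pos"],s["ft_force"])
y=np.radians(-73.5);ex=np.array([np.cos(y),np.sin(y)])
for p in ([411.5,196.3],[433.3,58.8]):
    d=s["ee_pos"][:2]-np.array(p);print("moved",d@ex,d@np.array([-ex[1],ex[0]]))
E
```

```text
t: 10.35
ee_pos: [433.3, 58.8, 48.1]
eef_rot: [0.001, 0.597, 0.802, 0.0]
ft_force: [1.1, -1.0, 7.3]
finger_gap: 0.267
finger_force: 58.8
t: 11.35
ee_pos: [487.1, 59.7, 48.1]
eef_rot: [0.001, 0.597, 0.802, 0.0]
ft_force: [0.7, 0.9, 7.5]
finger_gap: 0.265
finger_force: 58.8
t: 12.35
ee_pos: [487.2, 59.7, 48.1]
eef_rot: [0.001, 0.597, 0.802, 0.0]
ft_force: [0.5, 0.7, 6.6]
finger_gap: 0.269
finger_force: 58.8
12.35 [487.153895    59.66915305  48.11364156] [0.48088046 0.73486757 6.60253212]
moved 152.49121950811377 33.73319044881879
moved 14.46197144919172 51.88303012548156
```

```bash
python3 -m handwheel '[[[0,0,0,0,0],[0,0,0,0,0],[0,0,0,0,0],[0,0,0,0,0],[0,0,0,0,0],[0,0,0,0,0],[0,0,0,0,0],[0,0,0,0,0],[0,0,0,0,0],[0,0,0,0,0]]]'
python3 -m handwheel '[[[0,0.006,-0.001,0,0],[0,0.012,-0.003,0,0],[0,0.018,-0.004,0,0],[0,0.020,-0.005,0,0],[0,0.020,-0.005,0,0],[0,0.020,-0.005,0,0],[0,0.020,-0.005,0,0],[0,0.018,-0.004,0,0],[0,0.012,-0.0017,0,0],[0,0.005,0,0,0]]]'
python3 -m handwheel '[[[0,0.001,0,0,0],[0,0.0005,0,0,0],[0,0.0005,0,0,0],[0,0.0005,0,0,0],[0,0,0,0,0],[0,0,0,0,0],[0,0,0,0,0],[0,0,0,0,0],[0,0,0,0,0],[0,0,0,0,0]]]'
python3 - <<'E'
from h import *
s=state();print(s["t"],s["ee_pos"],s["ft_force"])
y=np.radians(-73.5);ex=np.array([np.cos(y),np.sin(y)])
d=s["ee_pos"][:2]-np.array([411.5,196.3]);print("moved",d@ex,d@np.array([-ex[1],ex[0]]))
E
```

```text
t: 13.35
ee_pos: [487.1, 59.7, 48.1]
eef_rot: [0.001, 0.597, 0.802, 0.0]
ft_force: [0.7, 0.2, 7.6]
finger_gap: 0.262
finger_force: 58.8
t: 14.35
ee_pos: [410.5, 196.2, 48.0]
eef_rot: [0.001, 0.596, 0.803, 0.0]
ft_force: [4.5, -10.6, 5.6]
finger_gap: 0.27
finger_force: 58.8
t: 15.35
ee_pos: [410.5, 196.1, 48.0]
eef_rot: [0.001, 0.596, 0.803, -0.001]
ft_force: [1.9, -7.9, 10.0]
finger_gap: 0.266
finger_force: 59.2
15.35 [410.52666205 196.11227642  48.01305396] [ 1.88446027 -7.89416107  9.97136217]
moved -0.09644983744428179 -0.986572015568677
```

The stage is at its stop. I'll release, rise and move over the tab.

```bash
python3 -m handwheel '[[[0.6,-0.001,0,0,0],[0.6,0,0,0,0],[0.6,0,0,0,0],[0.6,0,0,0,0],[0.6,0,0,0,0],[0.6,0,0,-0.01,0],[0.6,0,0,-0.02,0],[0.6,0,0,-0.03,0],[0.6,0,0,-0.03,0],[0.6,0,0,-0.03,0]]]'
python3 -m handwheel '[[[0.6,-0.01,0,0,0],[0.6,-0.01,0,0,0],[0.6,-0.01,0,0,0],[0.6,-0.01,0,0,0],[0.6,-0.01,0,0,0],[0.6,-0.011,0,0,0],[0.6,0,0,0,0],[0.6,0,0,0,0],[0.6,0,0,0,0],[0.6,0,0,0,0]]]'
python3 - <<'E'
from h import *
import pickle
c=camera("wrist"); pickle.dump(c,open("w6.pkl","wb"))
cv2.imwrite("pics/w6.png",cv2.resize(c["frame"][:,:,::-1],(800,600),interpolation=cv2.INTER_CUBIC))
s=state();print(s["t"],s["ee_pos"],s["eef_rot"],s["finger_gap"])
y=np.radians(-73.5);ex=np.array([np.cos(y),np.sin(y)])
d=s["ee_pos"][:2]-np.array([410.5,196.1]);print("moved",d@ex,d@np.array([-ex[1],ex[0]]))
E
```

```text
t: 16.35
ee_pos: [409.9, 196.9, 169.0]
eef_rot: [0.0, 0.597, 0.802, 0.0]
ft_force: [0.3, -0.4, -0.1]
finger_gap: 0.597
finger_force: 0.0
t: 17.35
ee_pos: [427.5, 138.7, 167.3]
eef_rot: [-0.0, 0.597, 0.802, 0.0]
ft_force: [-0.6, 0.4, -0.6]
finger_gap: 0.598
finger_force: 0.0
17.4 [427.53837222 138.78633773 167.30167649] [-3.34433280e-05  5.96879162e-01  8.02331142e-01  5.55399222e-05] 0.6038334899984344
moved 59.79262961982311 0.058767987642134756
```

View pics/w6.png

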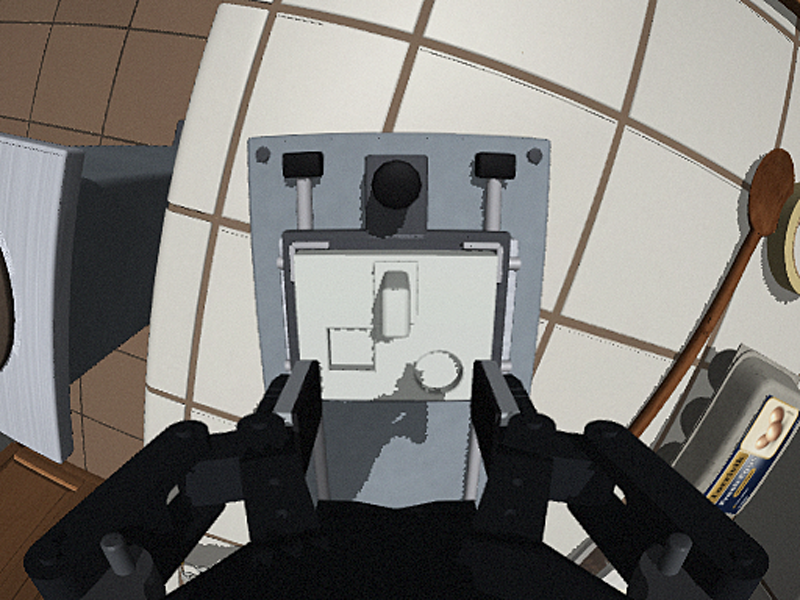

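The mould is still seated squarely with the stage drawn out. The tab's top face is centred at about (396,313), and the fingers straddle that line.

Run:
```python
from h import *
import pickle
c=pickle.load(open("w6.pkl","rb"))
y=np.radians(-73.5);ex=np.array([np.cos(y),np.sin(y)]);e=state()["ee_pos"]
for n,u,v,z in [("tab",396.5,313,100),("knob",396.5,184,82)]:
    k=onz(c,u*.64-.3,v*.64-.3,z,True); d=(k-e)[:2]; print(n,k,"tool x,y",-d@ex,d@np.array([-ex[1],ex[0]]))
```

```text
tab [426.26551161 140.02099382 100.        ] tool x,y 1.5453245629841559 -0.8697825938146286
knob [408.9936774  197.86655708  82.        ] tool x,y 61.914258144508175 -1.0013305072781833
```

```bash
python3 -m handwheel '[[[0.6,0,-0.0009,0.015,0],[0.6,0,0,0.02,0],[0.6,0,0,0.02,0],[0.6,0,0,0.02,0],[0.6,0,0,0.013,0],[0.6,0,0,0.008,0],[0.6,0,0,0.004,0],[0.6,0,0,0,0],[0.6,0,0,0,0],[0.4,0,0,0,0]]]' 100
python3 -m handwheel '[[[0.3,0,0,0,0],[0.25,0,0,0,0],[0.22,0,0,0,0],[0.19,0,0,0,0],[0,0,0,0,0],[0,0,0,0,0],[0,0,0,0,0],[0,0,0,0,0],[0,0,0,0,0],[0,0,0,0,0]]]' 100
```

```text
t: 18.4
ee_pos: [427.5, 138.4, 68.0]
eef_rot: [0.001, 0.597, 0.802, 0.001]
ft_force: [-0.4, 0.4, -0.8]
finger_gap: 0.448
finger_force: 0.0
t: 19.4
ee_pos: [427.1, 138.3, 67.6]
eef_rot: [0.0, 0.597, 0.802, 0.0]
ft_force: [0.2, 0.4, 5.7]
finger_gap: 0.157
finger_force: 97.6
```

```bash
python3 -m handwheel '[[[0,0,0,-0.001,0],[0,0,0,-0.002,0],[0,0,0,-0.003,0],[0,0,0,-0.005,0],[0,0,0,-0.007,0],[0,0,0,-0.008,0],[0,0,0,-0.008,0],[0,0,0,-0.008,0],[0,0,0,-0.008,0],[0,0,0,-0.008,0]]]'
python3 -m handwheel '[[[0,0,0,-0.009,0],[0,0,0,-0.01,0],[0,0,0,-0.01,0],[0,0,0,-0.01,0],[0,0,0,-0.01,0],[0,0,0,-0.01,0],[0,0,0,-0.01,0],[0,0,0,-0.01,0],[0,0,0,-0.01,0],[0,0,0,-0.008,0]]]'
python3 -m handwheel '[[[0,0,0,-0.005,0],[0,0,0,-0.003,0],[0,0,0,-0.001,0],[0,0,0,0,0],[0,0,0,0,0],[0,0,0,0,0],[0,0,0,0,0],[0,0,0,0,0],[0,0,0,0,0],[0,0,0,0,0]]]'
python3 - <<'E'
from h import *
c=camera("wrist");s=camera("scene")
a=cv2.resize(c["frame"][:,:,::-1],(400,300));b=cv2.resize(s["frame"][100:230,170:343,::-1],(400,300),interpolation=cv2.INTER_CUBIC)
cv2.imwrite("pics/w7.png",cv2.resize(np.hstack([a,b]),(800,300)))
E
```

```text
t: 20.4
ee_pos: [426.8, 138.2, 126.1]
eef_rot: [0.0, 0.597, 0.802, 0.0]
ft_force: [0.8, 0.0, -2.6]
finger_gap: 0.152
finger_force: 97.6
t: 21.4
ee_pos: [427.0, 138.2, 223.3]
eef_rot: [0.0, 0.597, 0.802, 0.0]
ft_force: [-0.1, -0.1, -3.2]
finger_gap: 0.148
finger_force: 97.6
t: 22.4
ee_pos: [426.7, 138.2, 231.2]
eef_rot: [-0.0, 0.597, 0.802, -0.0]
ft_force: [0.1, -0.3, -2.6]
finger_gap: 0.147
finger_force: 97.6
```

View pics/w7.png

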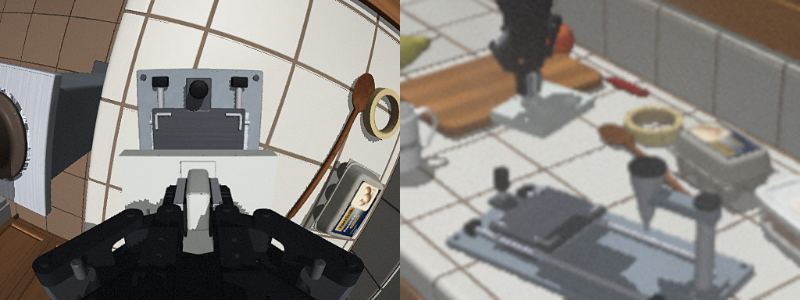

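The mould hangs level, about 160 mm above the empty stage, which is fully drawn out. The surroundings haven't moved.

```bash
python3 -m handwheel '[[[0,0,0,0,0],[0,0,0,0,0],[0,0,0,0,0],[0,0,0,0,0],[0,0,0,0,0],[0,0,0,0,0],[0,0,0,0,0],[0,0,0,0,0],[0,0,0,0,0],[0,0,0,0,0]]]' && python3 -c "from bench import *; print(close_job())"
```

```text
t: 23.5
ee_pos: [426.8, 138.2, 231.3]
eef_rot: [0.0, 0.597, 0.802, 0.0]
ft_force: [-0.1, -0.5, -2.2]
finger_gap: 0.149
finger_force: 97.6
the job is handed in; nothing more can be done
None
```

The job is handed in at 23.5 s: I held the round and then the square cavity under the nozzle for over a second each (camera-checked for the round one, dead-reckoned from it for the square one), drew the stage back to its stop, and finished holding the mould level about 16 cm above it; the judge gave no verdict.

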